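Fit the last-pin adaptor to the bench jack and hold it home

TASK

Swing the lamp arm round to the left until its head no longer hangs over any part of the last jack. Then take the last-pin adaptor with the thick, short pin, put it over the jack's spindle pin-end up, turn it until its hidden keyways drop over the cross pin, and push it down against the ejector spring until it sits flush on the seat. Finish while still gripping it and holding it pushed fully home, with the lamp still clear and everything else on the bench left where it was.

Things in the scene. Friction and masses are not known exactly. Their poses are not given: they have to be found in the camera images.
- lamp_arm (a joint): Angle (rad) of the swing-arm lamp's boom about its upright pillar. Near 0 the head hangs over the jack; it grows as the boom swings clockwise seen from above, taking the head to the left (towards +y), off the jack. Stops at -0.3 and 1.4. Stiff hinge: stays where it is left, needs about 1 N at the grip.
- lamp_grip (a point): Middle of the upright black rubber grip on the lamp's round head: a stem 19 mm in diameter, free from 24 mm below this point to 16 mm above. Beneath are the cream head, 96 mm in diameter (flat cone, underside 69 mm below this point), and the level boom, a 15 mm tube to the pillar, its top 24 mm below this point.
- lamp_hinge (a point): On the upright axis of the lamp arm's hinge, at the height of lamp_grip and 220 mm from it, 2 mm above the hub's cap (hub 34 mm in diameter). The grip moves on a level circle about this point.
- jack_seat (a point): Centre of the flat round seat (68 mm in diameter, 100 mm above the bench) on top of the last jack, a dark cast-iron fixture with a foot of 140 x 110 mm, bolted down. z is up; x runs along the foot. On its +x side the side clamp screw's lug begins 28 mm from the axis and rises 18 mm above the seat; the screw's head ends 70 mm from the axis.
- spindle_top (a point): Centre of the nose of the fixed upright steel spindle on the seat: 28 mm in diameter, 46 mm tall, coned to 23 mm over the top 6 mm. A level cross pin, 8 mm in diameter and 40 mm long, sticks out 6 mm each side, its top 24 mm below this point (22 mm above the seat). It may point any way, unrelated to this point's axes. A sprung ejector 12 mm in diameter stands 14 mm out of the nose.
- adaptor: The last-pin adaptor to fit: a bare metal sleeve, skirt 49 mm in diameter, flat top 58 mm above its underside, then a boss 36 mm in diameter, 3 mm high, and a THICK, SHORT upright pin 16 mm in diameter that ends 78 mm above the underside. About 0.3 kg. Origin: centre of the underside; z up through the pin. Fully home, the underside lies on the jack's seat.
- adaptor_collar (a point): On the adaptor's axis, 42.5 mm above its underside: middle of its knurled collar, 52 mm in diameter, 25 mm high, the place to grip. Pushed down on the ejector the adaptor meets its spring 10 mm above the seat: 5 N there, 10 N when home; let go, it rises again.
- adaptor_bore (a point): Centre of the adaptor's underside: mouth of its blind bore, 30.4 mm in diameter, 50 mm deep. In the bore four keyways, 90 degrees apart, 11.5 mm wide, 24 mm deep from the underside, unseen from outside: within a quarter turn either way one pair comes over the cross pin. Until then the underside rests on the pin, 22 mm above the seat; then it is free to drop 12 mm.
- slim_adaptor: Bystander: another adaptor with the same sleeve and knurled collar, but with a SLIM, LONG pin 10 mm in diameter that ends 90 mm above its underside. Origin: centre of the underside. Leave alone.
- shoe_a: Bystander: white lasted shoe, 280 x 94 x 135 mm, at the left of the bench. Origin under its middle, toe to its +x.
- shoe_b: Bystander: white lasted shoe, 280 x 94 x 135 mm, at the far side of the bench. Origin under its middle, toe to its +x.
- glue_brush: Bystander: flat wooden brush lying on the bench, 210 x 28 x 13 mm, along its x.
- cement_tin: Bystander: closed steel tin, 90 mm in diameter, 110 mm tall. Origin under its middle.
- tape_roll: Bystander: paper tape roll lying flat, 96 mm across, 25 mm high. Origin under its middle.
- glue_bowl: Bystander: empty ceramic bowl, 136 mm across, 60 mm high. Origin under its middle.
- hammer: Bystander: hammer lying along its x, 250 mm long.
Mind the look-alikes: they are no part of the job. Leave any orange look-alike of the adaptor alone.

How it is judged:
By the outcome, as a careful person would: the job done as asked, in the order asked, and still so for the second after the job is handed in, while the arm keeps its last pose, push and grip.
It also fails if it takes over 72 s, if anything falls off the work surface, if the arm or the gripper's body presses on something with over 40 N, if the wrist force passes 120 N, or if a joint passes its speed limit or range.

ROBOT

A 6-joint arm with a two-finger parallel gripper is mounted at the origin on the work surface. World frame = base frame: x ahead of the robot, y to its left, z up, the work surface at z = 0. Lengths are in m, angles in rad, forces in N, time in s.
With the tool pointing down it reaches from about 0.275 to 0.85 m from the base axis. Payload 19 kg.
Tool frame: the origin (TCP) lies on the centre line of the jaws, within the pads' length; the fingertips stand 11 mm ahead of it and the grasp point (between the pads) lies 8 mm behind it; z points along the fingers, x is the direction in which the jaws open and shut, and the axes are right-handed (so a half turn about z gives the same grasp; the last joint's range is limited). The gripper opens to 85 mm and grips with 20 to 120 N. Pads are 22 mm wide; open, the fingers measure 114 mm over their backs; the gripper's body (76 mm by 85 mm) begins 54 mm behind the grasp point. The pads swing forward as they close: fully open they stand 13 mm farther back than shut.
Start: joints at [-1.437, 0.15, 1.437, -0, 1.554, -0.134], TCP at [0.152, -0.554, 0.242] pointing down, gripper open.
Joint ranges: [-2.8, 2.8], [-0.68, 2.1], [0.12, 2.68], [-1.39, 4.53], [0.16, 2.79], [-2.81, 2.81]. Speed limits (rad/s): [1.89, 1.89, 2.22, 3.01, 3.01, 3.01].

INTERFACE

Orientations are given as a unit quaternion [w, x, y, z].
In Python, from plant import get_state, vision, order gives the robot as it stands.
- The arm moves only by the shell command python3 -m creep 'ROWS' [FORCE]. ROWS is JSON, a list of rows, each a list of 3 entries, a list of its own where there are three numbers: the shift along the world's x, y, z in cm, then the turn about the world's z in degrees, then the finger opening in cm, from 0 to 8.54. A call has 1 to 10 rows; each row is the pose to reach, as a shift and turn from the pose commanded when the call began; what a row does not reach only later rows make up. A row lasts 1/12 s, in which the tool goes at most 41.7 mm and 7.16 degrees, less where a joint would pass 70% of its speed; a pose out of reach is approached as far as the arm can. A call with a gripper value outside its range is refused whole. The fingers move at their own pace and stop on an object; FORCE is the grip in N (left out, the last holds). Time passes only in rows, so rows that repeat a pose let the fingers close. It gives the time, the measured TCP pose, the force and the opening at its end, in the units of the state.
- get_state(): the state, without advancing time (a new reading comes with each control period).
- vision.snapshot(name): name is "scene" or "side" or "wrist"; returns a dict with "image" (480x640x3 uint8, red, green, blue), "fx", "fy", "cx", "cy" (pixels), "k1" (the pictures are not rectified: a ray, as slopes to the right and down, at radius r is drawn at 1 + k1 r^2 times it, then the intrinsics apply), "extrinsics" (4x4, takes a point from camera to world coordinates); the wrist camera has in their place "hand_eye" (4x4, takes a point from camera to tool coordinates, whose origin is the TCP and whose axes are the tool frame's). Camera axes: x right, y up, looking along -z (the intrinsics and any distortion apply to the point x, -y, -z); pixel columns grow to the right and rows downward; lengths in m; the calibration is good to about 2 mm. A picture is of the moment at which its call begins: read the wrist's pose just before it. There is no depth.
- order.sign_off(): hands the job in, once; it reports no verdict.
The state is a dict: "clock": time; "joints": joint angles; "joint_velocities": joint speeds; "joint_torque": joint torques, N m; "tcp_pos": TCP position; "eef_rot": TCP orientation; "force": force on the tool from outside, world axes, zero at the start; "wrist_torque": the same for the moment, N m; "opening": finger opening in m.
Only numpy, scipy, OpenCV 4.12 (cv2) and the standard library are available. Lean on these libraries where they do the work, as an engineer would, in place of code of your own. Each camera call takes 0.05 s, during which the arm holds its last target.

## Working session

There is one attempt and no reset: what is moved stays moved. The work goes in short steps, Python scripts to look and compute and a shell command to move; the robot and the scene stay as the last step left them, time stands still between calls to the robot, and variables do not carry over. Pictures are saved under pics/ and viewed, and the job is handed in when it is done.

```bash
ls; mkdir -p pics; python3 - <<'E'
from plant import get_state, vision
import cv2
print(get_state())
for n in ["scene","side","wrist"]:
    s=vision.snapshot(n); cv2.imwrite(f"pics/{n}0.png",s["image"][:,:,::-1])
    print(n,{k:(v if k!="image" else 0) for k,v in s.items()})
E
```

```text
pics
{'clock': 0.0, 'joints': array([-1.43698367e+00,  1.50931123e-01,  1.43797914e+00, -3.69927702e-06,
        1.55380149e+00, -1.33991966e-01]), 'joint_velocities': array([ 0.00048668, -0.000284  ,  0.00126433,  0.00013829,  0.00078056,
        0.00063985]), 'joint_torque': array([-9.96459858e-04, -7.13061333e+01, -5.70868850e+01, -5.32635841e-05,
        9.04706132e-03, -7.10884160e-05]), 'tcp_pos': array([ 0.15210829, -0.55428842,  0.24173254]), 'eef_rot': array([-3.94392003e-04,  7.95177534e-01, -6.06376431e-01, -3.96936437e-04]), 'force': array([ 0.29013895, -0.49628149,  0.01826856]), 'wrist_torque': array([-0.03892415, -0.00389857,  0.00743673]), 'opening': 0.08539706732039978}
scene {'image': 0, 'fx': 463.8824791396217, 'fy': 463.8824791396217, 'cx': 316.797701650188, 'cy': 224.25701616006535, 'k1': -0.05878511796108523, 'extrinsics': array([[ 0.6181113 , -0.57349251,  0.53762883,  1.10896769],
       [ 0.78608749,  0.44901999, -0.42479114, -0.50251761],
       [ 0.00220844,  0.6851915 ,  0.72835961,  0.97580703],
       [ 0.        ,  0.        ,  0.        ,  1.        ]]
[... 216 characters left out ...]
0.13276471],
       [-0.65318428, -0.45461233,  0.60553936,  0.72856164],
       [-0.01172398,  0.80568583,  0.59222706,  0.93975222],
       [ 0.        ,  0.        ,  0.        ,  1.        ]])}
wrist {'image': 0, 'fx': 415.4572798110885, 'fy': 415.4572798110885, 'cx': 315.99260758881167, 'cy': 229.54369302157684, 'k1': -0.05909518056514093, 'hand_eye': array([[ 9.99999815e-01,  2.48413892e-04, -5.55852295e-04,
         9.79018974e-04],
       [ 7.66569181e-05, -9.57082011e-01, -2.89817214e-01,
        -7.41120556e-02],
       [-6.03990855e-04,  2.89817118e-01, -9.57081853e-01,
        -1.30471953e-01],
       [ 0.00000000e+00,  0.00000000e+00,  0.00000000e+00,
         1.00000000e+00]])}
```

View pics/scene0.png

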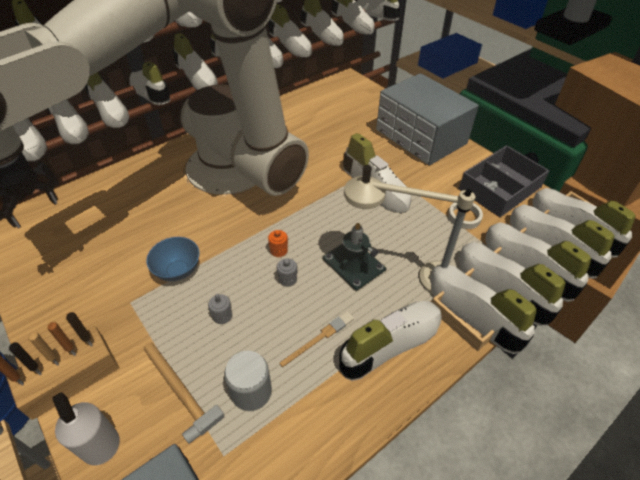

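View pics/side0.png

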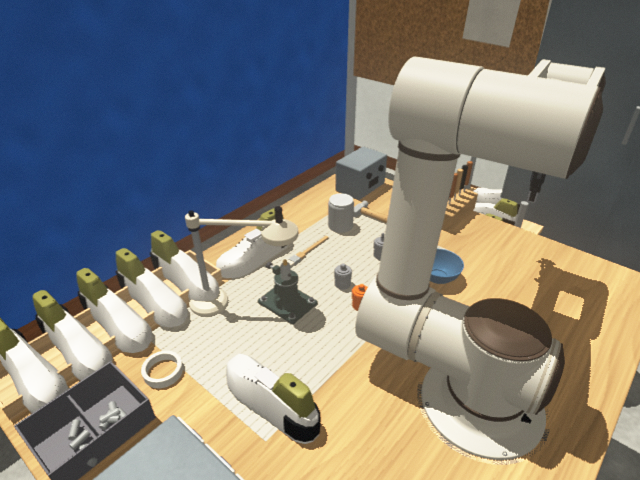

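View pics/wrist0.png

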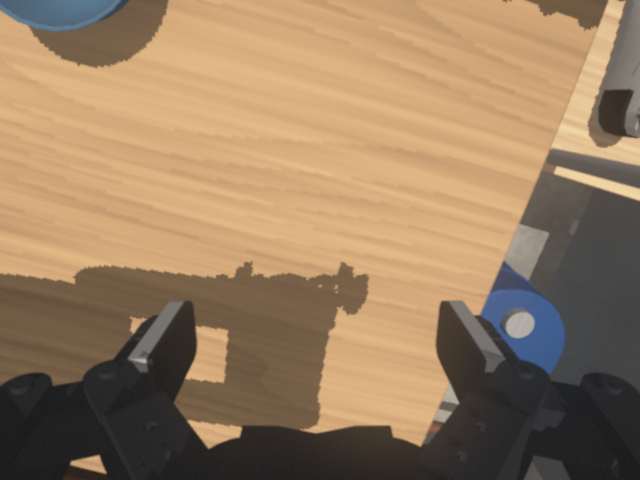

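```bash
python3 - <<'E'
import cv2
a=cv2.imread("pics/scene0.png");b=cv2.imread("pics/side0.png")
cv2.imwrite("pics/sc_crop.png",cv2.resize(a[150:350,190:450],None,fx=3,fy=3,interpolation=cv2.INTER_CUBIC))
cv2.imwrite("pics/sc_crop2.png",cv2.resize(a[170:300,330:490],None,fx=5,fy=4.6,interpolation=cv2.INTER_CUBIC))
cv2.imwrite("pics/si_crop.png",cv2.resize(b[195:335,180:400],None,fx=3.6,fy=3.6,interpolation=cv2.INTER_CUBIC))
E
```

```text
(no output)
```

View pics/sc_crop.png

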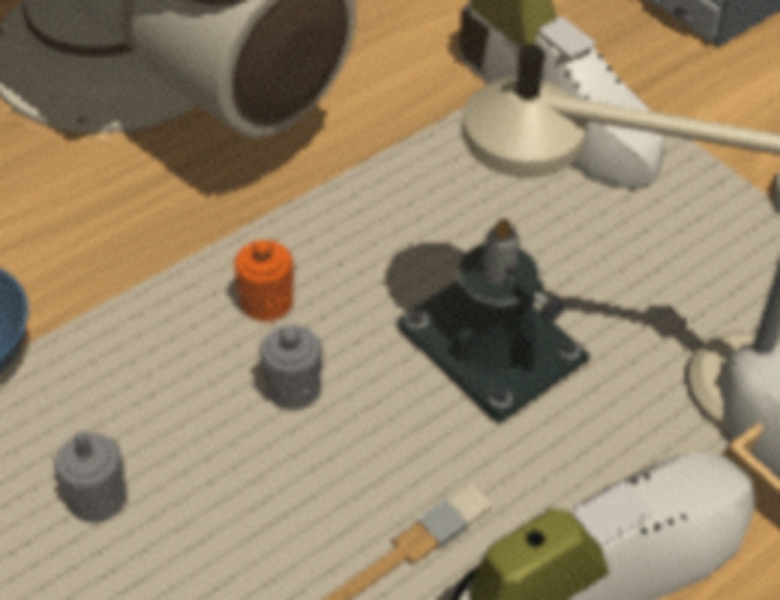

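View pics/si_crop.png

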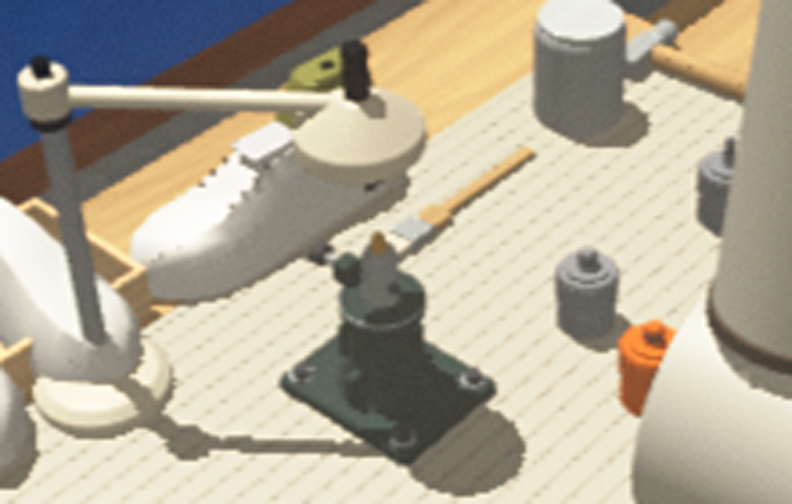

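```bash
cat > h.py <<'E'
import numpy as np, cv2
from scipy.spatial.transform import Rotation as R
from plant import get_state, vision
def cam(name,snap=None):
    st=get_state(); s=snap or vision.snapshot(name)
    if "extrinsics" in s: E=s["extrinsics"]
    else:
        q=st["eef_rot"]; T=np.eye(4); T[:3,:3]=R.from_quat([q[1],q[2],q[3],q[0]]).as_matrix(); T[:3,3]=st["tcp_pos"]; E=T@s["hand_eye"]
    return dict(E=np.array(E),K=np.array([[s["fx"],0,s["cx"]],[0,s["fy"],s["cy"]],[0,0,1.]]),k1=s["k1"],im=s["image"])
def ray(c,p):
    u=cv2.undistortPoints(np.array([[p]],float),c["K"],np.array([c["k1"],0,0,0]))[0,0]
    d=c["E"][:3,:3]@np.array([u[0],-u[1],-1]); return c["E"][:3,3],d/np.linalg.norm(d)
def onz(c,p,z):
    o,d=ray(c,p); return o+d*(z-o[2])/d[2]
def tri(*cp):
    A=np.zeros((3,3));b=np.zeros(3);L=[]
    for c,p in cp:
        o,d=ray(c,p);M=np.eye(3)-np.outer(d,d);A+=M;b+=M@o;L.append((o,M))
    x=np.linalg.solve(A,b); return x,[np.linalg.norm(M@(x-o)) for o,M in L]
def proj(c,X):
    Rm=c["E"][:3,:3];p=Rm.T@(np.atleast_2d(X)-c["E"][:3,3]).T
    u=p[0]/-p[2];v=-p[1]/-p[2];r=u*u+v*v;f=1+c["k1"]*r
    return np.c_[c["K"][0,0]*u*f+c["K"][0,2],c["K"][1,1]*v*f+c["K"][1,2]]
E
cat > m1.py <<'E'
from h import *
A=cam("scene");B=cam("side")
a=lambda u,v:(A,(190+u/3,150+v/3)); b=lambda u,v:(B,(180+u/3.6,195+v/3.6))
np.set_printoptions(precision=4,suppress=True)
for n,*q in [("grip",a(529,66),b(355,65)),("griptop",a(529,45),b(355,42)),("hubtop",(A,(466,194)),b(43,66)),
  ("ejtip",a(503,222),b(377,236)),("nose",a(503,236),b(377,250)),("lastpin",a(290,335),b(587,254)),("slimpin",a(83,436),b(730,142)),("slimbase",a(97,505),b(720,225))]:
    print(n,*tri(*q))
print("adaptor z.078",onz(A,a(290,333)[1],.078),onz(B,b(587,252)[1],.078), "foot", onz(A,a(292,395)[1],0))
E
python3 m1.py
```

```text
grip [0.5643 0.0652 0.315 ] [np.float64(0.00041817254504430696), np.float64(0.00041817254504421426)]
griptop [0.5628 0.0648 0.334 ] [np.float64(0.00018596292994781045), np.float64(0.00018596292994781417)]
hubtop [0.7407 0.1944 0.3052] [np.float64(0.0006893835855974085), np.float64(0.0006893835855974823)]
ejtip [0.565  0.0535 0.1571] [np.float64(0.0001408676473848144), np.float64(0.0001408676473848995)]
nose [0.5668 0.0529 0.1423] [np.float64(0.0003380193496871475), np.float64(0.0003380193496872294)]
lastpin [ 0.4949 -0.1133  0.071 ] [np.float64(0.0005952691674369948), np.float64(0.000595269167436999)]
slimpin [ 0.485  -0.3028  0.0826] [np.float64(0.0009411763315967324), np.float64(0.0009411763315968358)]
slimbase [ 0.487  -0.3058 -0.0124] [np.float64(0.0009006983285890568), np.float64(0.0009006983285890183)]
adaptor z.078 [ 0.4984 -0.1147  0.078 ] [ 0.491 -0.109  0.078] foot [ 0.5021 -0.1196 -0.    ]
```

```bash
python3 -m creep '[[[1,1.5,3],0,8.5],[[3,4.5,7],0,8.5],[[5,7.5,11],0,8.5],[[7,10.5,15],0,8.5],[[9,13.5,16],0,8.5],[[11,16.5,16],0,8.5],[[13,19.5,16],0,8.5],[[15,22.5,16],0,8.5],[[17,25.5,16],0,8.5],[[19,28.5,16],0,8.5]]' 30; python3 -m creep '[[[2,3.3,0],0,8.5],[[4.5,6.7,0],0,8.5],[[7,10,0],0,8.5],[[9,13.3,0],0,8.5],[[11,16.7,0],0,8.5],[[13,20,0],0,8.5],[[15,23.3,0],0,8.5],[[17,26.5,0],0,8.5],[[19,29.5,0],0,8.5],[[22,33.5,0],0,8.5]]'
```

```text
clock: 1.08
tcp_pos: [0.3427, -0.2675, 0.4026]
eef_rot: [-0.0, 0.795, -0.606, 0.0]
force: [0.8, -0.4, 0.0]
opening: 0.0852
clock: 1.92
tcp_pos: [0.5574, 0.0606, 0.4026]
eef_rot: [-0.0, 0.795, -0.606, 0.0]
force: [1.3, -1.3, 0.7]
opening: 0.085
```

```bash
python3 -m creep '[[[0.4,0.2,0],0,8.5],[[0.4,0.2,0],0,8.5]]'; python3 - <<'E'
from h import *
c=cam("wrist");print(c["E"][:3,3]);np.save("pics/w1.npy",c["E"])
im=c["im"][:,:,::-1].copy()
for X in [(.5643,.0652,.331),(.5643,.0652,.315),(.7407,.1944,.313)]:
    p=proj(c,X)[0];print(X,p);cv2.circle(im,tuple(int(t) for t in p),3,(0,0,255),-1)
cv2.imwrite("pics/w1.png",im)
E
```

```text
clock: 2.08
tcp_pos: [0.5621, 0.0626, 0.401]
eef_rot: [0.001, 0.796, -0.605, -0.001]
force: [-0.2, -0.3, 0.7]
opening: 0.0848
[0.63402511 0.08140544 0.53136473]
(0.5643, 0.0652, 0.331) [310.14746982 249.0665655 ]
(0.5643, 0.0652, 0.315) [310.54373928 239.24913542]
(0.7407, 0.1944, 0.313) [ 136.95659632 -195.83212788]
```

View pics/w1.png

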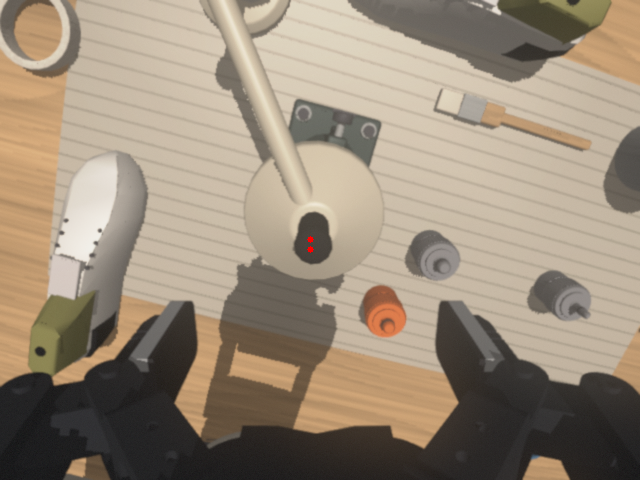

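```bash
python3 -m creep '[[[-0.2,-0.2,-2],0,8.5],[[-0.2,-0.2,-5],0,7],[[-0.2,-0.2,-7.5],0,6],[[-0.2,-0.2,-9.1],0,6],[[-0.2,-0.2,-9.1],0,4],[[-0.2,-0.2,-9.1],0,3],[[-0.2,-0.2,-9.1],0,3]]' 30
```

```text
clock: 2.72
tcp_pos: [0.5591, 0.0582, 0.3131]
eef_rot: [-0.001, 0.795, -0.607, 0.001]
force: [0.5, -0.3, 0.0]
opening: 0.0301
```

```bash
python3 -m creep '[[[0,0,0],0,3],[[0,0,0],0,3]]'; python3 - <<'E'
from h import *
c=cam("wrist");print(get_state()["tcp_pos"])
im=c["im"][:,:,::-1].copy()
for X in [(.5643,.0652,.331)]:
    p=proj(c,X)[0];print(X,p);cv2.circle(im,tuple(int(t) for t in p),3,(0,0,255),-1)
cv2.imwrite("pics/w2.png",im)
E
```

```text
clock: 2.88
tcp_pos: [0.5593, 0.0587, 0.3125]
eef_rot: [-0.001, 0.795, -0.606, 0.001]
force: [-0.1, 1.0, -1.0]
opening: 0.0302
[0.55931619 0.05875577 0.3122252 ]
(0.5643, 0.0652, 0.331) [296.29654406 334.61433133]
```

View pics/w2.png

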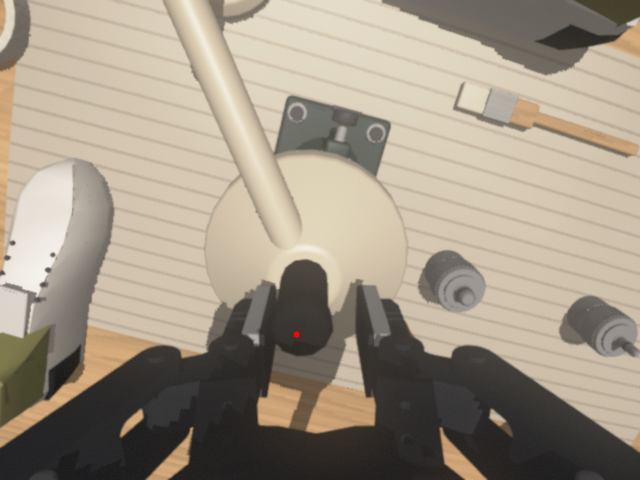

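```bash
python3 -m creep '[[[0.4,0.5,-0.2],0,3],[[0.4,0.5,-0.2],0,2.4],[[0.4,0.5,-0.2],0,1.5],[[0.4,0.5,-0.2],0,1.5],[[0.4,0.5,-0.2],0,1.5]]' 30
```

```text
clock: 3.35
tcp_pos: [0.5635, 0.0643, 0.3092]
eef_rot: [-0.001, 0.795, -0.606, -0.0]
force: [5.6, 3.6, -1.6]
opening: 0.0185
```

```bash
python3 -m creep '[[[-0.65,0.95,0],0,1.5],[[-1.25,1.93,0],0,1.5],[[-1.97,3.29,0],0,1.5],[[-2.6,4.69,0],0,1.5],[[-3.12,6.13,0],0,1.5],[[-3.55,7.61,0],0,1.5],[[-3.87,9.11,0],0,1.5],[[-4.08,10.63,0],0,1.5],[[-4.19,12.16,0],0,1.5],[[-4.19,13.7,0],0,1.5]]'
```

```text
clock: 4.18
tcp_pos: [0.5205, 0.2017, 0.3092]
eef_rot: [0.0, 0.795, -0.606, -0.0]
force: [-8.7, -2.5, 1.9]
opening: 0.0183
```

```bash
python3 -m creep '[[[0,1.53,0],0,1.5],[[0.2,3.05,0],0,1.5],[[0.5,4.55,0],0,1.5],[[0.9,6.03,0],0,1.5],[[1.15,6.75,0],0,1.5],[[1.15,6.75,0],0,1.5],[[1.15,6.75,0],0,3],[[1.15,6.75,0],0,3.4],[[1.15,6.75,0],0,3.4]]'
python3 -m creep '[[[0,0,2],0,3.4],[[0,0,4],0,3.4],[[0,0,7],0,5],[[0,0,9],0,7],[[-1,-3,9],0,8.5],[[-2.5,-6,9],0,8.5],[[-4,-9,9],0,8.5],[[-5,-12,9],0,8.5],[[-6,-15,9],0,8.5],[[-6,-18,9],0,8.5]]'
```

```text
clock: 4.93
tcp_pos: [0.5328, 0.2681, 0.3092]
eef_rot: [0.0, 0.795, -0.607, -0.0]
force: [-0.5, -0.2, -0.6]
opening: 0.0337
clock: 5.77
tcp_pos: [0.471, 0.087, 0.4]
eef_rot: [-0.0, 0.795, -0.606, 0.001]
force: [1.4, 0.7, -0.2]
opening: 0.0847
```

```bash
python3 -m creep '[[[0,-2,0],0,8.5],[[0,-6,-1],0,8.5],[[0.5,-10,-3],0,8.5],[[1,-14,-5],0,8.5],[[1.5,-17,-8],0,8.5],[[2,-19.5,-11],0,8.5],[[2.5,-20,-13],0,8.5],[[2.5,-20,-15],0,8.5],[[2.5,-20,-15],0,8.5],[[2.5,-20,-15],0,8.5]]'; python3 - <<'E'
from h import *
import pickle
d={}
for n in ["wrist","scene","side"]:
    d[n]=cam(n); cv2.imwrite(f"pics/{n}3.png",d[n]["im"][:,:,::-1])
pickle.dump(d,open("d3.pkl","wb")); print(get_state()["tcp_pos"])
a=d["scene"]["im"][:,:,::-1];b=d["side"]["im"][:,:,::-1]
cv2.imwrite("pics/sc3c.png",cv2.resize(a[200:300,250:410],None,fx=5,fy=5,interpolation=cv2.INTER_CUBIC))
cv2.imwrite("pics/si3c.png",cv2.resize(b[235:335,240:400],None,fx=5,fy=5,interpolation=cv2.INTER_CUBIC))
E
```

```text
clock: 6.6
tcp_pos: [0.4973, -0.1118, 0.2493]
eef_rot: [0.0, 0.795, -0.607, -0.001]
force: [-0.7, -0.1, -0.1]
opening: 0.0847
[ 0.49814526 -0.111487    0.25112473]
```

View pics/wrist3.png

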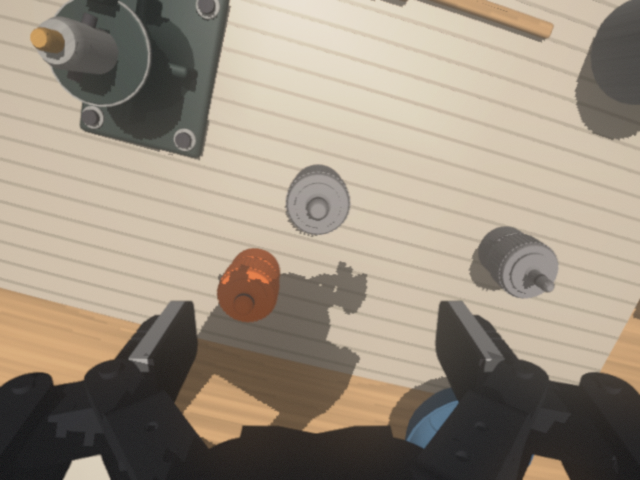

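View pics/scene3.png

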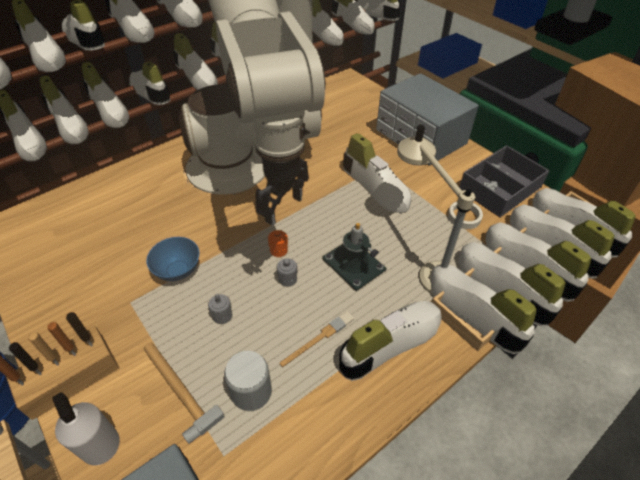

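View pics/sc3c.png

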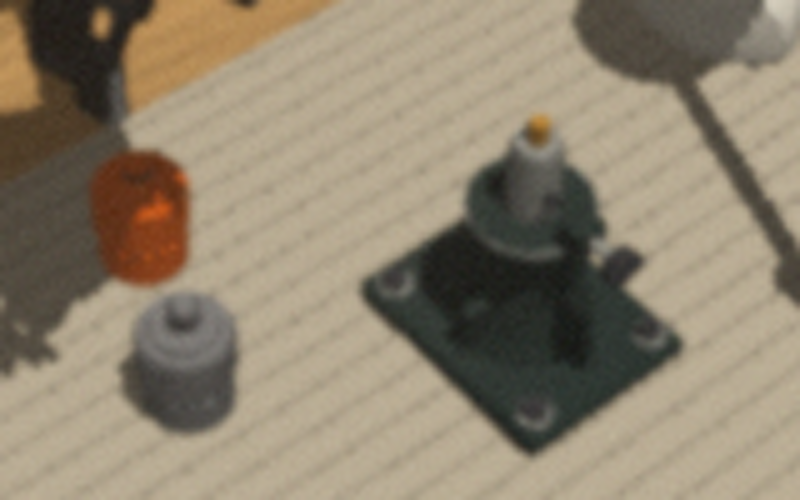

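View pics/si3c.png

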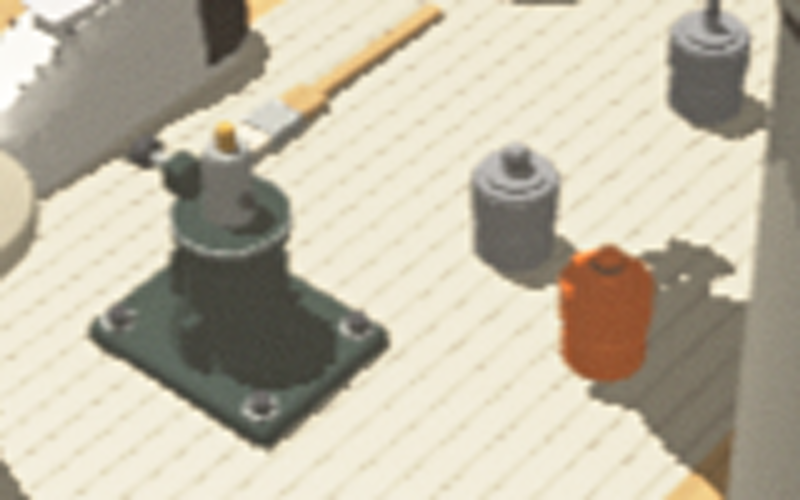

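```bash
python3 - <<'E'
from h import *
import pickle
np.set_printoptions(precision=4,suppress=True)
d=pickle.load(open("d3.pkl","rb"));W,A,B=d["wrist"],d["scene"],d["side"]
a=lambda u,v:(A,(250+u/5,200+v/5)); b=lambda u,v:(B,(240+u/5,235+v/5)); w=lambda u,v:(W,(u,v))
def sh(n,z,*q):
    print(n,"tri",*tri(*q));print("   onz",*[onz(c,p,z) for c,p in q])
sh("adpin",.078,a(183,306),b(517,154),w(317.5,207))
sh("ejtip",.160,a(540,119),b(224,128),w(38,38))
sh("slimpin",.09,b(713,-6),w(545,286))
im=cv2.resize(W["im"][0:240,:360,::-1],None,fx=2.2,fy=2.2,interpolation=cv2.INTER_CUBIC);cv2.imwrite("pics/w3c.png",im)
E
```

```text
adpin tri [ 0.4947 -0.1136  0.0708] [np.float64(0.0014304132995596839), np.float64(0.0014041465690155883), np.float64(0.0017287023929714294)]
   onz [ 0.4988 -0.1152  0.078 ] [ 0.488  -0.1068  0.078 ] [ 0.4981 -0.1138  0.078 ]
ejtip tri [0.565  0.0536 0.157 ] [np.float64(0.0009670269862190149), np.float64(0.0004495688457748733), np.float64(0.0006432036312280126)]
   onz [0.567  0.0527 0.16  ] [0.562  0.0559 0.16  ] [0.5651 0.0509 0.16  ]
slimpin tri [ 0.4855 -0.3039  0.0846] [np.float64(6.272084767720165e-05), np.float64(6.27208476770941e-05)]
   onz [ 0.4816 -0.2974  0.09  ] [ 0.4871 -0.3     0.09  ]
```

View pics/w3c.png

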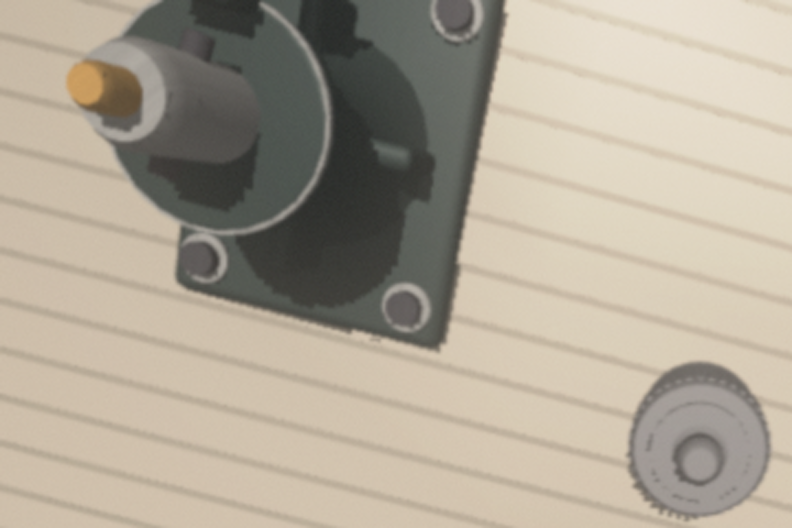

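```bash
python3 - <<'E'
from h import *
import pickle
np.set_printoptions(precision=4,suppress=True)
d=pickle.load(open("d3.pkl","rb"));W,A,B=d["wrist"],d["scene"],d["side"]
a=lambda u,v:(A,(250+u/5,200+v/5)); b=lambda u,v:(B,(240+u/5,235+v/5)); w=lambda u,v:(W,(u,v))
print("orange",onz(W,(245,303),.078),onz(A,a(145,178)[1],.078),onz(B,b(608,262)[1],.078))
k=tri(a(625,262),b(142,148));print("knob",k)
# foot corners (z~.015)
for p in [(365,290),(680,345),(533,450)]: print("cornerA",onz(A,a(*p)[1],.012))
for p in [(92,335),(388,340),(268,443)]: print("cornerB",onz(B,b(*p)[1],.012))
# cross pin end candidates
print("xpin",onz(W,(195/2.2,42/2.2),.118), "axis w",onz(W,(38,38),.16))
E
```

```text
orange [ 0.4061 -0.0786  0.078 ] [ 0.4175 -0.0812  0.078 ] [ 0.3931 -0.0657  0.078 ]
knob (array([0.6302, 0.0555, 0.1097]), [np.float64(0.0005320466714772058), np.float64(0.0005320466714773195)])
cornerA [ 0.505  -0.0038  0.012 ]
cornerA [0.6359 0.1029 0.012 ]
cornerA [ 0.6383 -0.0021  0.012 ]
cornerB [0.622  0.1125 0.012 ]
cornerB [0.4902 0.0068 0.012 ]
cornerB [0.4886 0.1088 0.012 ]
xpin [0.5821 0.0491 0.118 ] axis w [0.5651 0.0509 0.16  ]
```

```bash
python3 -m creep '[[[0,-0.3,-3],0,8.5],[[0,-0.3,-6],0,8.5],[[0,-0.3,-9],0,8.5],[[0,-0.3,-11],0,8.5],[[0,-0.3,-11],0,8.5],[[0,-0.3,-11],0,8.5],[[0,-0.3,-11],0,8.5]]'; python3 - <<'E'
from h import *
c=cam("wrist");s=get_state();print(s["tcp_pos"],s["joints"])
cv2.imwrite("pics/w4.png",c["im"][:,:,::-1])
for z in (.058,.078): print(onz(c,(316,285),z), proj(c,(s["tcp_pos"][0],s["tcp_pos"][1],z)))
E
```

```text
clock: 7.33
tcp_pos: [0.4987, -0.1148, 0.1415]
eef_rot: [-0.0, 0.795, -0.606, 0.001]
force: [0.5, -0.3, 1.9]
opening: 0.0851
[ 0.49871313 -0.11486636  0.14156979] [-3.77076783e-01  7.39958575e-02  1.72960209e+00  1.05180248e-04
  1.33485235e+00  9.25584394e-01]
[ 0.47681823 -0.12210938  0.058     ] [[313.82742267 246.19503262]]
[ 0.48552586 -0.11967112  0.078     ] [[313.71581408 259.26380834]]
```

View pics/w4.png

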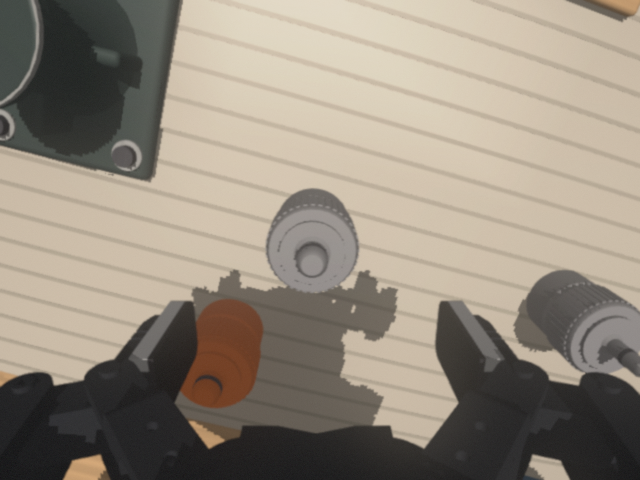

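```bash
python3 -m creep '[[[0,0,-3],0,8.5],[[0,0,-6],0,8.5],[[0,0,-8.5],0,8.5],[[0,0,-10.5],0,8.5],[[0,0,-10.5],0,8],[[0,0,-10.5],0,6],[[0,0,-10.5],0,5],[[0,0,-10.5],0,4.5],[[0,0,-10.5],0,4.5],[[0,0,-10.5],0,4.5]]' 80
```

```text
clock: 8.22
tcp_pos: [0.499, -0.115, 0.0369]
eef_rot: [-0.001, 0.795, -0.606, 0.002]
force: [-3.1, 2.1, 13.4]
opening: 0.0503
```

```bash
python3 -m creep '[[[0,0,2],0,4.5],[[0,0,5],0,4.5],[[0,0,9],0,4.5],[[0,0,13],0,4.5],[[0,0,17],0,4.5],[[0,0,20],0,4.5],[[1,3,20],0,4.5],[[2,5.5,20],0,4.5],[[2,5.5,20],0,4.5],[[2,5.5,20],0,4.5]]'; python3 - <<'E'
from h import *
c=cam("wrist");s=get_state();print(s["tcp_pos"],s["force"],s["opening"])
cv2.imwrite("pics/w5.png",c["im"][:,:,::-1])
E
```

```text
clock: 9.05
tcp_pos: [0.518, -0.0587, 0.2358]
eef_rot: [-0.0, 0.796, -0.606, 0.001]
force: [-0.4, -0.4, -1.9]
opening: 0.0501
[ 0.51774457 -0.05942105  0.23541263] [-0.24318221  0.0998902  -2.45753375] 0.05035402232105654
```

View pics/w5.png

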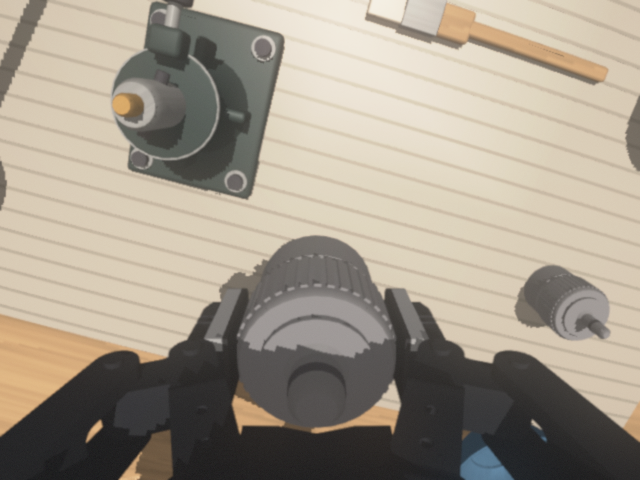

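```bash
python3 - <<'E'
from h import *
im=cv2.imread("pics/w5.png");cv2.imwrite("pics/w5c.png",cv2.resize(im[20:190,90:290],None,fx=4,fy=3.5,interpolation=cv2.INTER_CUBIC))
E
```

```text
(no output)
```

View pics/w5c.png

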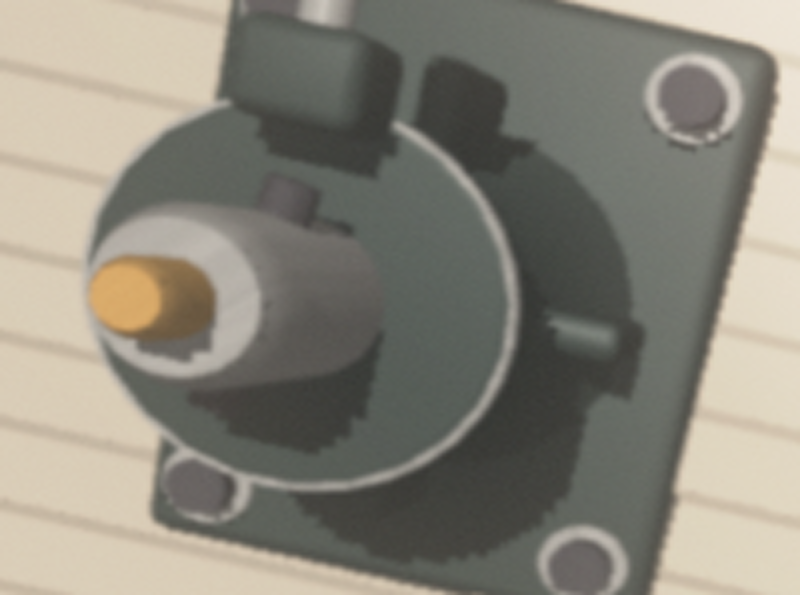

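```bash
python3 - <<'E'
from h import *
np.set_printoptions(precision=4,suppress=True)
c=cam("wrist"); s=get_state()
q=lambda u,v:(90+u/4,20+v/3.5)
print(s["tcp_pos"])
print("seat",onz(c,q(303,292),.1),"nose",onz(c,q(176,297),.146),"ej",onz(c,q(125,296),.16),"xp",onz(c,q(287,197),.118))
# seat fit by overlay
C=onz(c,q(176,297),.146)[:2]
im=c["im"][:,:,::-1].copy()
t=np.linspace(0,2*np.pi,90)
def ring(C,r,z,col):
    P=proj(c,np.c_[C[0]+r*np.cos(t),C[1]+r*np.sin(t),0*t+z])
    cv2.polylines(big,[np.round((P-[90,20])*[4,3.5]).astype(int)],True,col,1)
big=cv2.resize(im[20:190,90:290],None,fx=4,fy=3.5,interpolation=cv2.INTER_CUBIC)
C=np.array([.5655,.0515])
ring(C,.034,.1,(0,0,255));ring(C,.0115,.146,(0,255,0));ring(C,.006,.16,(255,0,0))
for th in (-20,-10,0):
    a=np.deg2rad(th);P=proj(c,[C[0]+.02*np.cos(a),C[1]+.02*np.sin(a),.118])[0]
    cv2.circle(big,tuple(np.round((P-[90,20])*[4,3.5]).astype(int)),3,(255,0,255),-1)
cv2.imwrite("pics/w6c.png",big)
E
```

```text
[ 0.5176 -0.0599  0.2351]
seat [0.5661 0.0492 0.1   ] nose [0.5652 0.0496 0.146 ] ej [0.5653 0.05   0.16  ] xp [0.5818 0.0481 0.118 ]
```

View pics/w6c.png

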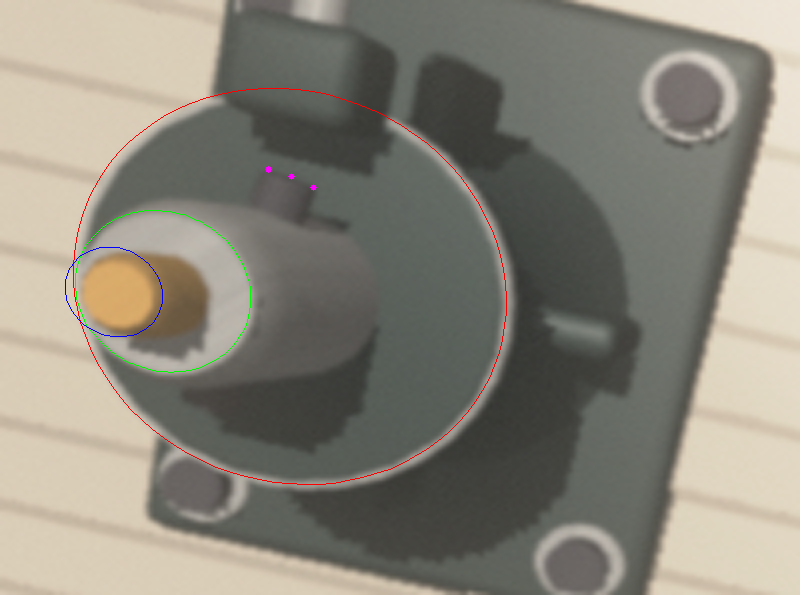

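```bash
python3 -m creep '[[[-0.3,2,0],0,4.5],[[-0.5,5,0],0,4.5],[[-0.5,8,0],0,4.5],[[-0.5,10,0],0,4.5],[[-0.5,11,0],0,4.5],[[-0.5,11,0],0,4.5],[[-0.5,11,0],0,4.5],[[-0.5,11,0],0,4.5]]'; cat > m7.py <<'E'
from h import *
import sys
np.set_printoptions(precision=4,suppress=True)
c=cam("wrist"); s=get_state(); print(s["tcp_pos"],s["joints"])
x0,y0=int(sys.argv[2]),int(sys.argv[3]); C=np.array([float(sys.argv[4]),float(sys.argv[5])])
t=np.linspace(0,2*np.pi,90)
big=cv2.resize(c["im"][y0:y0+170,x0:x0+200,::-1],None,fx=4,fy=3.5,interpolation=cv2.INTER_CUBIC)
def ring(C,r,z,col):
    P=proj(c,np.c_[C[0]+r*np.cos(t),C[1]+r*np.sin(t),0*t+z]);print(z,P.mean(0))
    cv2.polylines(big,[np.round((P-[x0,y0])*[4,3.5]).astype(int)],True,col,1)
ring(C,.034,.1,(0,0,255));ring(C,.0115,.146,(0,255,0));ring(C,.006,.16,(255,0,0))
cv2.imwrite(f"pics/{sys.argv[1]}c.png",big);cv2.imwrite(f"pics/{sys.argv[1]}.png",c["im"][:,:,::-1])
E
python3 m7.py w7 220 20 .5653 .051
```

```text
clock: 9.82
tcp_pos: [0.5128, 0.0492, 0.2344]
eef_rot: [0.0, 0.795, -0.607, 0.0]
force: [-0.4, -0.2, -2.3]
opening: 0.0501
[0.5128 0.0492 0.2343] [-0.0539  0.0282  1.5862 -0.0002  1.5272  1.2504]
0.1 [333.6359 140.9026]
0.146 [337.2078 149.7354]
0.16 [338.6072 152.9775]
```

View pics/w7.png

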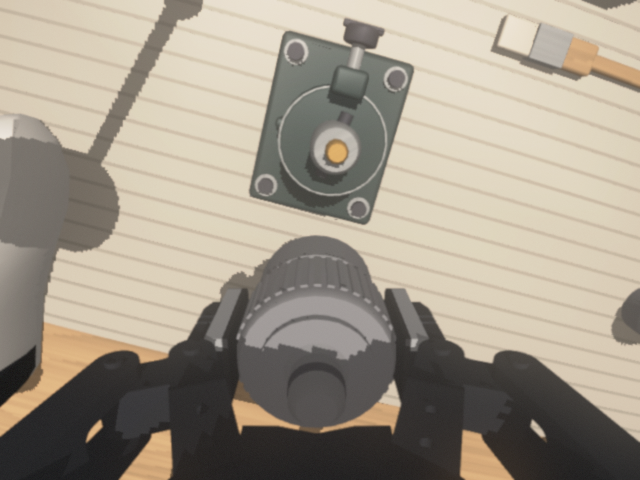

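View pics/w7c.png

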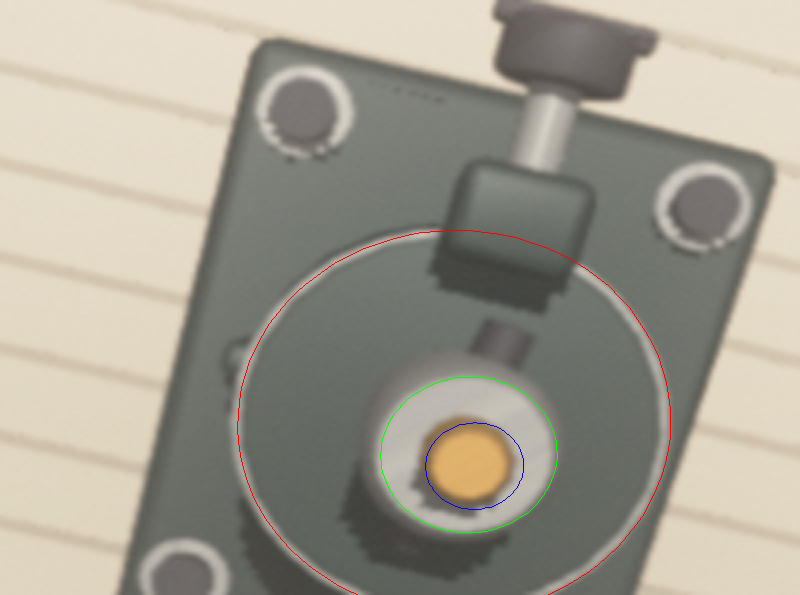

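```bash
python3 -m creep '[[[1.5,0.1,0],0,4.5],[[3.5,0.2,0],0,4.5],[[5.2,0.2,0],0,4.5],[[5.2,0.2,-2],0,4.5],[[5.2,0.2,-2.5],0,4.5],[[5.2,0.2,-2.5],0,4.5],[[5.2,0.2,-2.5],0,4.5]]'; python3 - <<'E'
from h import *
s=get_state();print(s["tcp_pos"],s["force"],s["wrist_torque"],s["joints"][5])
c=cam("wrist");A=cam("scene");B=cam("side")
p=s["tcp_pos"];print(proj(c,p+[0,0,.0415]))
cv2.imwrite("pics/w8.png",c["im"][:,:,::-1])
x=cv2.resize(A["im"][190:290,290:420,::-1],None,fx=3,fy=4,interpolation=2);y=cv2.resize(B["im"][215:315,220:350,::-1],None,fx=3,fy=4,interpolation=2)
cv2.imwrite("pics/s8.png",np.hstack([x,y]))
E
```

```text
clock: 10.45
tcp_pos: [0.5644, 0.0518, 0.2095]
eef_rot: [0.0, 0.795, -0.607, -0.0]
force: [0.2, 0.5, -1.5]
opening: 0.0502
[0.5643661  0.05181371 0.20946867] [ 0.21124313  0.52751934 -1.45341547] [0.03470517 0.02764192 0.02479501] 1.2592764203779347
[[311.99705789 403.66509277]]
```

View pics/s8.png

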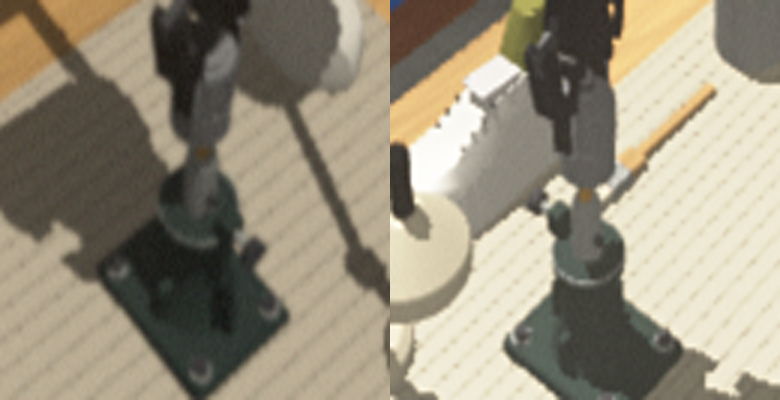

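View pics/w8.png

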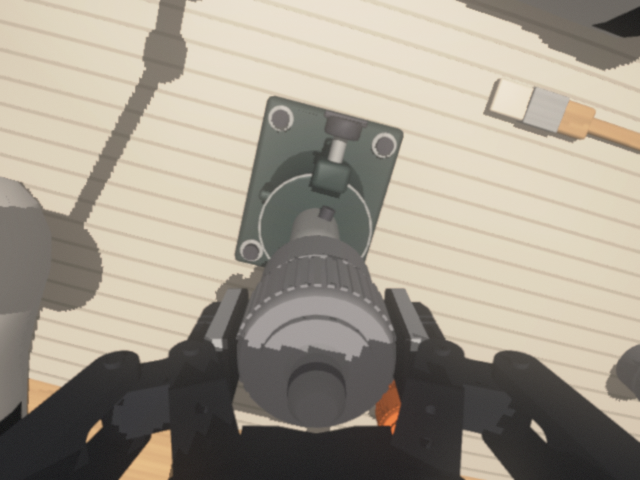

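```bash
python3 - <<'E'
from h import *
A=cam("scene");B=cam("side")
x=cv2.resize(A["im"][200:270,325:385,::-1],None,fx=6.5,fy=8,interpolation=2);y=cv2.resize(B["im"][230:300,265:325,::-1],None,fx=6.5,fy=8,interpolation=2)
cv2.imwrite("pics/s9.png",np.hstack([x,y]))
s=get_state();p=s["tcp_pos"]
for c,o in((A,(325,200)),(B,(265,230))):
    for r,z in((.0245,p[2]-.0365),(.0115,.146),(.006,.16)):
        C=p[:2] if r>.02 else np.array([.5653,.051])
        t=np.linspace(0,6.28,60);P=(proj(c,np.c_[C[0]+r*np.cos(t),C[1]+r*np.sin(t),0*t+z])-o)*[6.5,8];print(z,P.min(0),P.max(0))
E
```

```text
0.17357602321697474 [145.75520354  97.55525889] [278.52230716 215.367845  ]
0.146 [175.0086143  193.64700705] [236.25878577 248.91069023]
0.16 [191.93316955 175.22751735] [224.17956065 204.09149534]
0.17357602321697474 [ 68.35399353 159.27217428] [188.13345091 250.91699894]
0.146 [105.00852936 244.53291962] [160.4582779  287.85523557]
0.16 [116.55010159 222.4553602 ] [145.67670641 244.95684616]
```

View pics/s9.png

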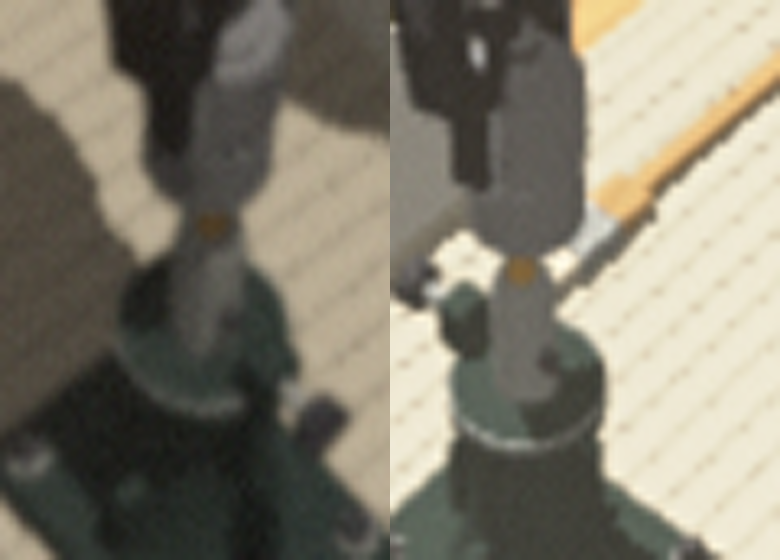

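```bash
python3 -m creep '[[[0.4,0.05,0],0,4.5],[[0.4,0.05,0],0,4.5],[[0.4,0.05,-0.3],0,4.5],[[0.4,0.05,-0.3],0,4.5]]'; cat > m10.py <<'E'
from h import *
import sys
A=cam("scene");B=cam("side")
x=cv2.resize(A["im"][200:270,325:385,::-1],None,fx=6.5,fy=8,interpolation=2);y=cv2.resize(B["im"][230:300,265:325,::-1],None,fx=6.5,fy=8,interpolation=2)
s=get_state();p=s["tcp_pos"];t=np.linspace(0,6.28,60)
cv2.imwrite(f"pics/{sys.argv[1]}.png",np.hstack([x,y]))
print(p,s["force"],s["wrist_torque"],s["opening"])
E
python3 m10.py s10
```

```text
clock: 11.03
tcp_pos: [0.5686, 0.0529, 0.2056]
eef_rot: [0.0, 0.795, -0.606, -0.0]
force: [-0.4, 0.0, -2.2]
opening: 0.0502
[0.56862535 0.05286756 0.20603514] [-0.41843127  0.1072471  -2.31495342] [0.02162156 0.02472151 0.03789941] 0.05005168262209316
```

View pics/s10.png

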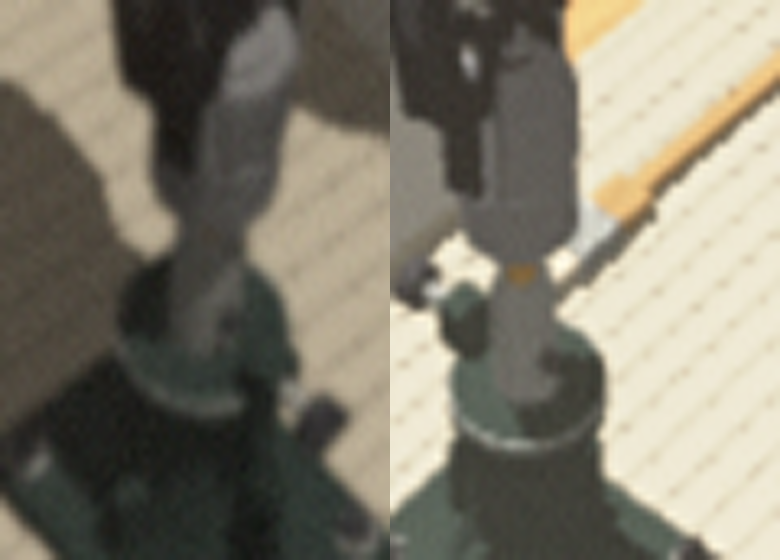

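```bash
python3 -m creep '[[[0,0,-0.5],0,4.5],[[0,0,-1],0,4.5],[[0,0,-1.5],0,4.5],[[0,0,-2],0,4.5],[[0,0,-2],0,4.5]]';python3 -m creep '[[[0,0,-0.3],0,4.5],[[0,0,-0.6],0,4.5],[[0,0,-0.9],0,4.5],[[0,0,-0.9],0,4.5]]'
```

```text
clock: 11.55
tcp_pos: [0.5683, 0.0528, 0.1848]
eef_rot: [0.0, 0.795, -0.606, -0.001]
force: [0.5, -0.1, -3.5]
opening: 0.05
clock: 11.88
tcp_pos: [0.5685, 0.0528, 0.1766]
eef_rot: [0.0, 0.795, -0.606, -0.0]
force: [0.3, 0.0, -2.8]
opening: 0.0503
```

```bash
python3 -m creep '[[[-0.1,0,-0.3],0,4.5],[[-0.2,-0.05,-0.6],0,4.5],[[-0.3,-0.1,-0.9],0,4.5],[[-0.3,-0.1,-0.9],0,4.5]]';python3 m10.py s11
```

```text
clock: 12.22
tcp_pos: [0.5666, 0.0523, 0.1684]
eef_rot: [-0.001, 0.795, -0.606, 0.001]
force: [8.7, 5.7, -4.0]
opening: 0.05
[0.56660316 0.05228848 0.16844679] [ 8.61511579  4.72469512 -3.70269329] [ 0.91753764 -1.83248526 -0.0745499 ] 0.05028051102248438
```

View pics/s11.png

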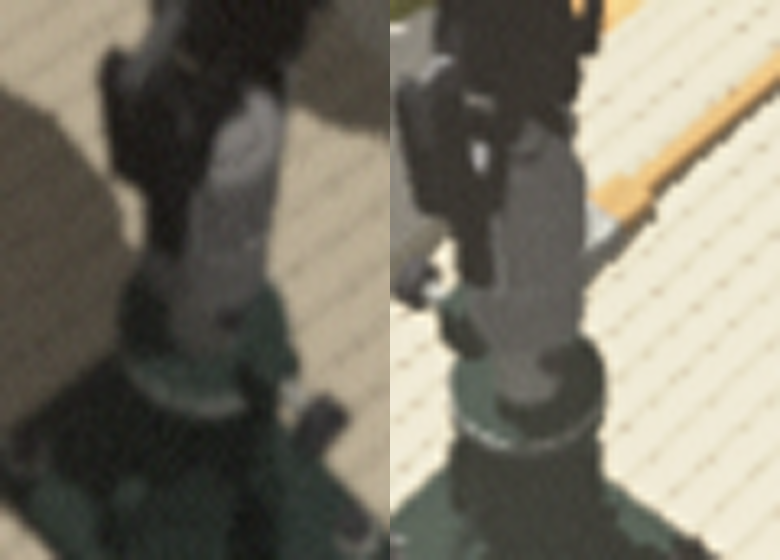

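```bash
python3 -m creep '[[[0.15,0.1,-0.3],0,4.5],[[0.15,0.1,-0.6],0,4.5],[[0.15,0.1,-0.7],0,4.5],[[0.15,0.1,-0.7],0,4.5]]';python3 -m creep '[[[0,0,-0.2],0,4.5],[[0,0,-0.3],0,4.5],[[0,0,-0.3],0,4.5]]'
```

```text
clock: 12.65
tcp_pos: [0.5672, 0.0529, 0.1608]
eef_rot: [-0.0, 0.795, -0.606, -0.0]
force: [4.4, 1.7, -4.5]
opening: 0.0503
clock: 12.9
tcp_pos: [0.5673, 0.0528, 0.1587]
eef_rot: [-0.0, 0.795, -0.606, 0.0]
force: [1.8, 0.5, 3.6]
opening: 0.0502
```

```bash
python3 -m creep '[[[0,0,0],0,5.3],[[0,0,0],0,5.8],[[0,0,0],0,6.4],[[-0.2,-0.2,0],0,6.4],[[-0.2,-0.2,0],0,6.4],[[-0.2,-0.2,0],0,6.4]]';python3 m10.py s12; python3 - <<'E'
from h import *
c=cam("wrist");cv2.imwrite("pics/w12.png",c["im"][:,:,::-1]);p=get_state()["tcp_pos"]
print(proj(c,[.5653,.051,.2]),proj(c,[p[0],p[1],.2]))
E
```

```text
clock: 13.4
tcp_pos: [0.5651, 0.0507, 0.1583]
eef_rot: [0.0, 0.795, -0.606, -0.0]
force: [0.9, 0.6, 0.2]
opening: 0.064
[0.56521056 0.05079456 0.15829727] [-0.38106448 -0.36646773  0.0187496 ] [0.0205898  0.02067666 0.02913084] 0.0640310551045054
[[311.34543937 403.66422412]] [[311.9994233  404.06109217]]
```

View pics/s12.png

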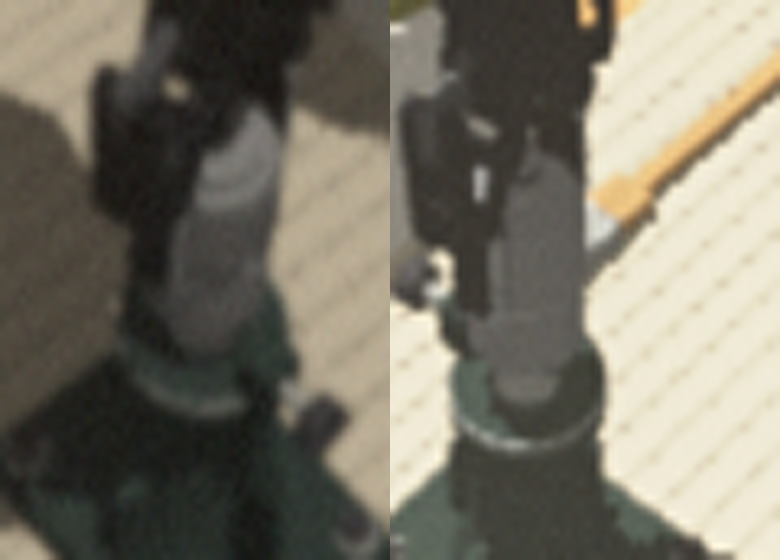

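View pics/w12.png

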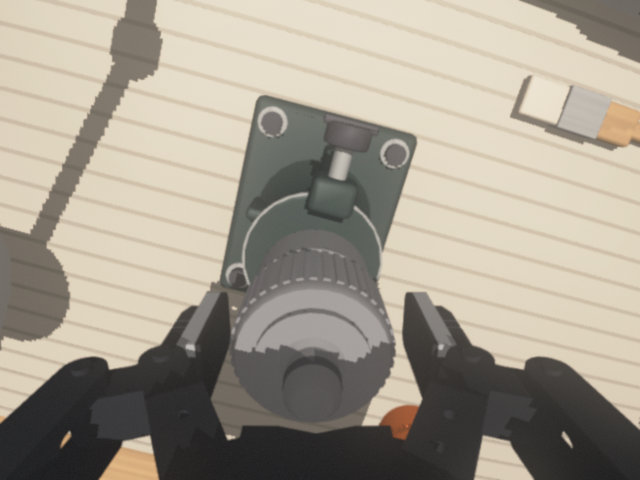

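```bash
python3 -m creep '[[[0,0,0],0,5.8],[[0,0,0],0,5.2],[[0,0,0],0,4.5],[[0,0,0],0,4.5],[[0,0,0],0,4.5]]' 60; python3 -m creep '[[[0,0,-0.1],0,4.5],[[0,0,-0.2],0,4.5],[[0,0,-0.2],0,4.5]]'
```

```text
clock: 13.97
tcp_pos: [0.5652, 0.0513, 0.1587]
eef_rot: [-0.0, 0.795, -0.606, -0.0]
force: [-3.5, 3.7, 6.3]
opening: 0.0505
clock: 14.22
tcp_pos: [0.5655, 0.0513, 0.1583]
eef_rot: [-0.001, 0.795, -0.606, 0.001]
force: [-9.2, 4.3, 24.0]
opening: 0.0508
```

```bash
python3 -m creep '[[[0.05,0,0.12],0,4.5],[[0.05,0,0.12],3,4.5],[[0.05,0,0.12],7,4.5],[[0.05,0,0.1],11,4.5],[[0.05,0,0.1],15,4.5],[[0.05,0,0.1],15,4.5]]'
```

```text
clock: 14.72
tcp_pos: [0.5659, 0.0515, 0.1576]
eef_rot: [-0.001, 0.869, -0.495, 0.0]
force: [0.1, 4.5, 2.1]
opening: 0.0508
```

```bash
python3 -m creep '[[[0,0,-0.1],0,4.5],[[0,0,-0.2],0,4.5],[[0,0,-0.2],0,4.5]]'
```

```text
clock: 14.97
tcp_pos: [0.5662, 0.0516, 0.1568]
eef_rot: [-0.001, 0.868, -0.497, 0.001]
force: [-4.5, 6.1, 16.8]
opening: 0.0509
```

```bash
python3 -m creep '[[[0,0,0.05],4,4.5],[[0,0,0.05],8,4.5],[[0,0,0.05],12,4.5],[[0,0,0],16,4.5],[[0,0,0],16,4.5]]';  python3 -m creep '[[[0,0,-0.1],4,4.5],[[0,0,-0.15],8,4.5],[[0,0,-0.2],12,4.5],[[0,0,-0.2],15,4.5],[[0,0,-0.2],15,4.5]]'
```

```text
clock: 15.38
tcp_pos: [0.5656, 0.0515, 0.1551]
eef_rot: [-0.001, 0.929, -0.369, -0.0]
force: [-1.6, 5.4, -0.3]
opening: 0.0502
clock: 15.8
tcp_pos: [0.5657, 0.0521, 0.1538]
eef_rot: [-0.001, 0.969, -0.246, -0.0]
force: [-2.2, 9.9, 7.5]
opening: 0.0506
```

```bash
python3 m10.py s13; python3 - <<'E'
from h import *
c=cam("wrist");cv2.imwrite("pics/w13.png",c["im"][:,:,::-1]);print(get_state()["joints"])
E
```

```text
[0.56570645 0.05206199 0.15382944] [-3.31838708 10.31546842  7.26588397] [ 2.03806649  0.54688572 -1.00830014] 0.0506832778246816
[-0.04515328  0.18122668  1.58270423  0.00246993  1.37747352  0.4547611 ]
```

View pics/s13.png

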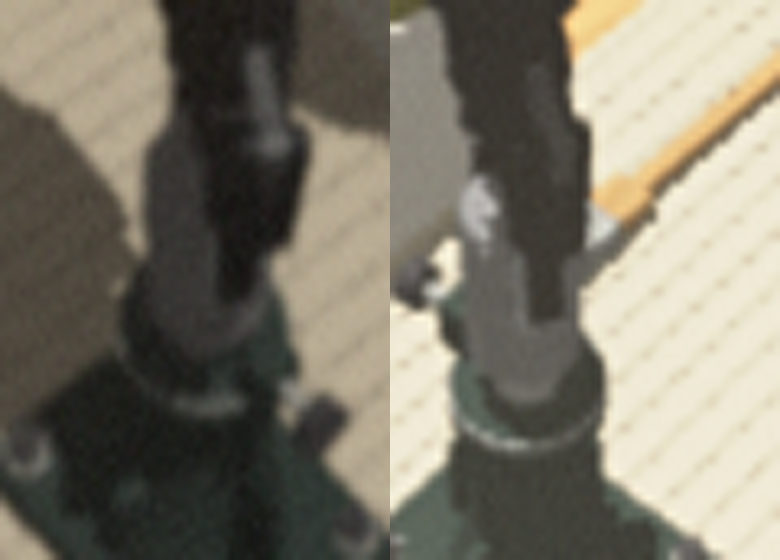

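View pics/w13.png

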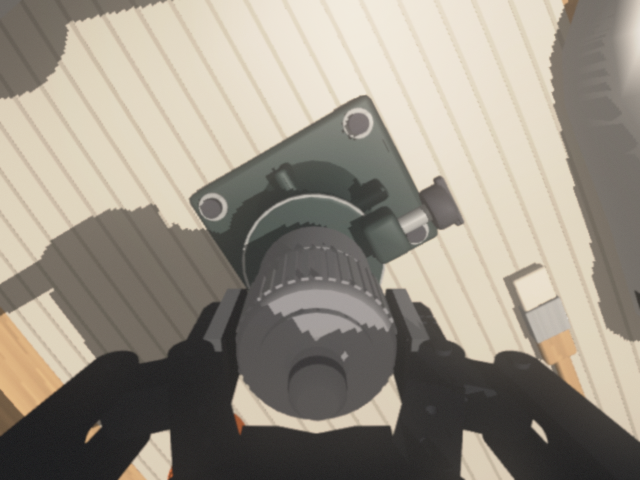

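```bash
python3 - <<'E'
import cv2,numpy as np
o=[]
for n in("s10","s11","s12","s13"):
    a=cv2.imread(f"pics/{n}.png"); o.append(cv2.convertScaleAbs(np.vstack([a[240:460,100:300],a[260:480,440:640]]),alpha=1.8,beta=10))
cv2.imwrite("pics/cmp.png",np.hstack(o))
E
```

```text
(no output)
```

View pics/cmp.png

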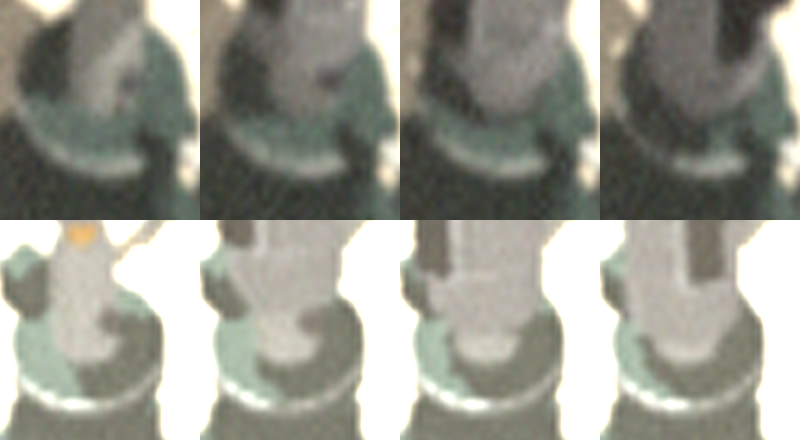

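```bash
python3 -m creep '[[[0,0,0],-4,4.5],[[0,0,0],-8,4.5],[[0,0,-0.1],-12,4.5],[[0,0,-0.2],-12,4.5],[[0,0,-0.3],-12,4.5],[[0,0,-0.3],-12,4.5]]'; python3 -c "
from plant import get_state as g;s=g();print(s['force'],s['wrist_torque'])"
```

```text
clock: 16.45
tcp_pos: [0.5656, 0.0516, 0.1501]
eef_rot: [-0.001, 0.938, -0.347, -0.0]
force: [-0.6, 6.3, 0.3]
opening: 0.0505
[-0.57496832  6.31673569  0.34526911] [ 1.14397466  0.09331326 -0.01608042]
```

```bash
python3 -m creep '[[[0,0.1,-0.2],0,4.5],[[0,0.1,-0.4],0,4.5],[[0,0.1,-0.6],0,4.5],[[0,0.1,-0.6],0,4.5]]';python3 -m creep '[[[0,0,-0.2],0,4.5],[[0,0,-0.4],0,4.5],[[0,0,-0.5],0,4.5],[[0,0,-0.5],0,4.5]]' 80; python3 -c "
from plant import get_state as g;s=g();print(s['force'],s['wrist_torque'])"
```

```text
clock: 16.78
tcp_pos: [0.5657, 0.0521, 0.1441]
eef_rot: [-0.0, 0.938, -0.347, -0.0]
force: [-0.4, 4.7, 2.4]
opening: 0.0505
clock: 17.12
tcp_pos: [0.5658, 0.0521, 0.1396]
eef_rot: [-0.0, 0.938, -0.347, 0.0]
force: [-2.0, 5.1, 5.8]
opening: 0.0502
[-1.97225024  5.05225639  5.76288574] [0.77447957 0.25097564 0.03513443]
```

```bash
python3 -m creep '[[[0,0.05,-0.1],0,4.5],[[0,0.05,-0.2],0,4.5],[[0,0.05,-0.2],0,4.5]]';python3 -m creep '[[[0,0,-0.1],0,4.5],[[0,0,-0.2],0,4.5],[[0,0,-0.2],0,4.5]]'; python3 -c "
from plant import get_state as g;s=g();print(s['force'],s['wrist_torque'])"
```

```text
clock: 17.37
tcp_pos: [0.5658, 0.0522, 0.1377]
eef_rot: [0.0, 0.938, -0.347, 0.0]
force: [-2.5, 1.4, 6.5]
opening: 0.0507
clock: 17.62
tcp_pos: [0.5661, 0.0524, 0.1374]
eef_rot: [-0.0, 0.938, -0.347, 0.001]
force: [-10.2, 3.8, 27.9]
opening: 0.0504
[-10.20630628   3.84437617  27.85808367] [ 0.52303396  1.81372697 -0.10366437]
```

```bash
python3 -m creep '[[[-0.1,0.05,0],0,4.5],[[-0.1,0.05,-0.05],0,4.5],[[-0.1,0.05,-0.05],0,4.5],[[-0.1,0.05,-0.05],0,4.5]]'; python3 m10.py s14; python3 - <<'E'
from h import *
c=cam("wrist");cv2.imwrite("pics/w14.png",c["im"][:,:,::-1])
a=cv2.imread("pics/s14.png");cv2.imwrite("pics/s14b.png",cv2.convertScaleAbs(a,alpha=1.8,beta=10))
A=cam("scene");cv2.imwrite("pics/sc14.png",A["im"][:,:,::-1])
E
```

```text
clock: 17.95
tcp_pos: [0.5659, 0.0525, 0.1374]
eef_rot: [-0.0, 0.938, -0.347, 0.002]
force: [-4.6, 0.3, 28.0]
opening: 0.0502
[0.56595408 0.0524734  0.13739402] [-4.80409717 -0.55194329 28.17546499] [-0.12717099  0.76953828 -0.06458168] 0.05047181342725471
```

View pics/s14b.png

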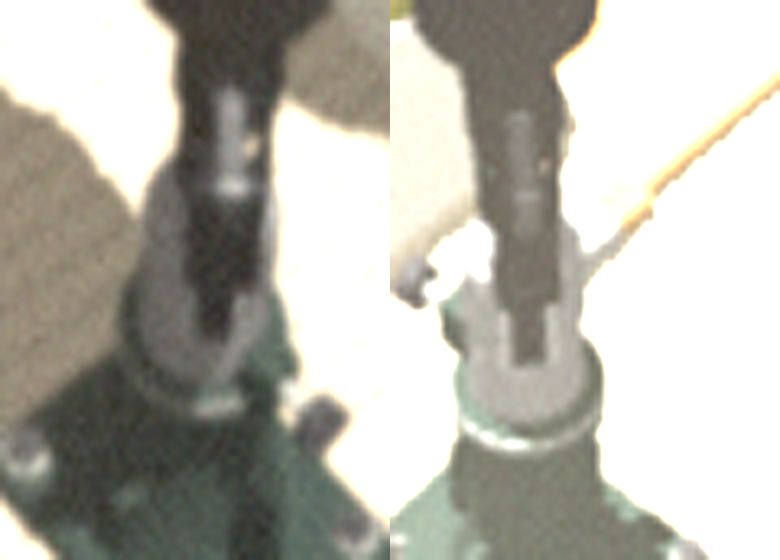

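View pics/w14.png

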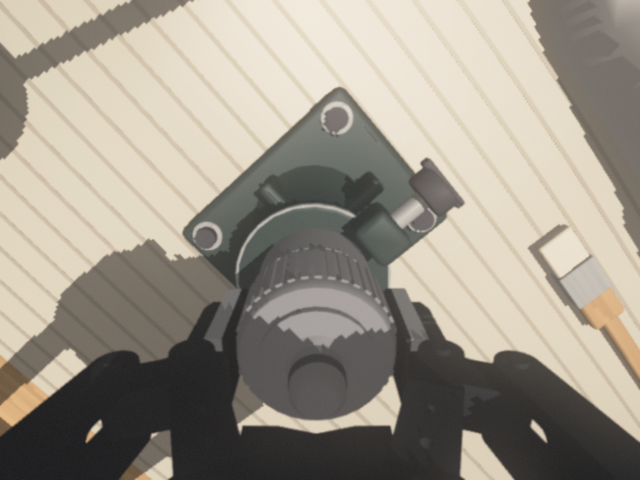

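View pics/sc14.png

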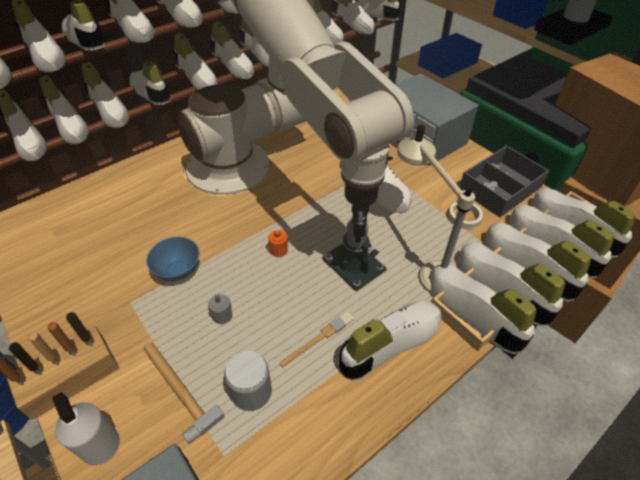

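```bash
python3 - <<'E'
from h import *
t=np.linspace(0,6.28,90);C=[.5655,.0515]
for n,o in(("scene",(325,200)),("side",(265,230))):
    c=cam(n);big=cv2.resize(c["im"][o[1]:o[1]+70,o[0]:o[0]+60,::-1],None,fx=6.5,fy=8,interpolation=2);big=cv2.convertScaleAbs(big,alpha=1.6,beta=10)
    for r,z,k in((.034,.1,(255,0,0)),(.0245,.1,(0,0,255)),(.0245,.105,(0,255,0))):
        P=(proj(c,np.c_[C[0]+r*np.cos(t),C[1]+r*np.sin(t),0*t+z])-o)*[6.5,8]
        if n=="side": pass
        cv2.polylines(big,[P.round().astype(int)],True,k,1)
    cv2.imwrite(f"pics/{n}15.png",big)
a=np.hstack([cv2.imread("pics/scene15.png"),cv2.imread("pics/side15.png")]);cv2.imwrite("pics/c15.png",a)
E
```

```text
(no output)
```

View pics/c15.png

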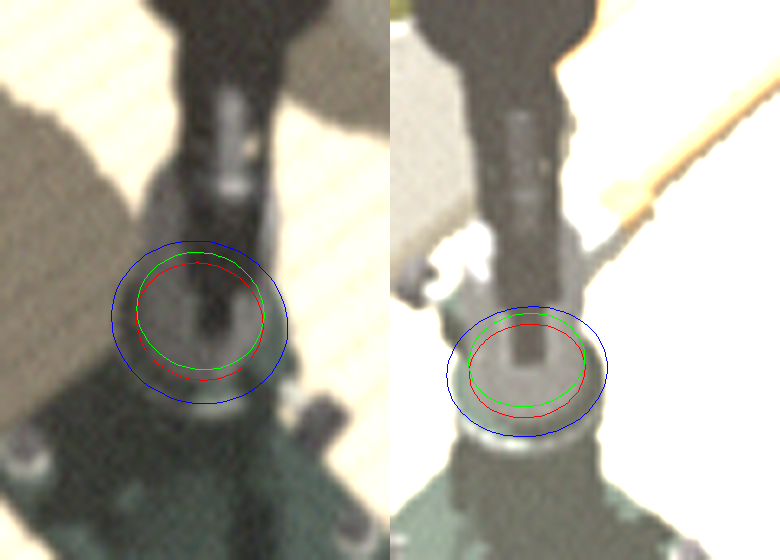

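```bash
python3 -m creep '[[[0,0,0],0,4.5],[[0,0,0],0,4.5],[[0,0,0],0,4.5],[[0,0,0],0,4.5]]'; python3 - <<'E'
from plant import get_state, order
s=get_state();print(s["tcp_pos"],s["force"],s["wrist_torque"],s["opening"])
print(order.sign_off())
E
```

```text
clock: 18.58
tcp_pos: [0.5659, 0.0525, 0.1374]
eef_rot: [-0.0, 0.938, -0.347, 0.002]
force: [-4.3, 0.6, 28.5]
opening: 0.0503
[0.5659456  0.05247176 0.13739864] [-4.29040381  0.6089099  28.52938533] [-0.12057434  0.72955106 -0.02793698] 0.05029220605346719
the job is handed in; nothing more can be done
None
```

The job was handed in at about 18.6 s. The adaptor sits at the bottom of its travel on the jack, still gripped with the grip set to 80 N and pushed down at about 28 N.

- **Lamp:** I swung it about 55° to the left. In the last picture its head is about 20 cm from the jack axis, over shoe_a rather than the jack.
- **Fitting the adaptor:** It tilted slightly (I estimated 4–5°) in the first grasp. I shifted to centre its mouth over the spindle, lowered it onto the cross pin, let go and gripped it again. A turn of about 30° brought the keyways over the pin. I overshot to about 46°, felt it catch, and turned back about 12°. It then went down onto the spring.
- **Last checks:** The tool meets a hard stop at a height of 0.1374 m and did not move over the last few readings. Measured from the cross-pin contact it came down about 21.3 mm, against 22 mm expected. Both fixed cameras show the skirt down on the seat to within 1–2 mm. The other objects look where they were in the last overview picture.
- **What disagreed:** The wrist camera placed the adaptor's pin a few mm off prediction throughout, which I put down to calibration. About 4 N of side force remained at the end. I checked the bystanders only by eye.

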